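# Free the transport lock and seat the bayonet collar

### The arm

A 7-joint arm with a two-finger parallel gripper is mounted at the origin on the work surface. World frame = base frame: x ahead of the robot, y to its left, z up, the work surface at z = 0. Lengths are in m, angles in rad, forces in N, time in s.
With the tool pointing down it reaches from about 0.4 to 0.85 m from the base axis. Payload 4.5 kg.
Tool frame: the origin (TCP) lies on the centre line of the jaws, within the pads' length; the fingertips stand 17 mm ahead of it and the grasp point (between the pads) lies 2 mm behind it (r.tip_reach is the distance from the TCP to the fingertips, in m); z points along the fingers, y is the line along which they close (so a half turn about z gives the same grasp; the last joint's range is limited). The gripper opens to 88 mm and grips with 3 to 60 N. Pads are 18 mm wide; open, the fingers measure 123 mm over their backs; the gripper's body (75 mm by 187 mm) begins 45 mm behind the grasp point.
Start: joints at [1.379, 0.689, -0.195, 1.565, 0.157, 0.902, -0.215], TCP at [0.14, -0.609, 0.256] pointing down, gripper open.
Joint ranges: [-3.01, 3.01], [-0.46, 2.08], [-1.47, 1.51], [0.13, 2.56], [-1, 4.14], [0.04, 2.09], [-2.66, 2.66]. Speed limits (rad/s): [2.57, 2.57, 3.14, 3.14, 3.14, 3.14, 3.14].

### API

Orientations are given as a unit quaternion [x, y, z, w].
In Python, from plant import r gives the robot as it stands.
- The arm moves only by the tool step_arm, never from a script. Its argument "steps" is a list of rows, each a list of 7 numbers: the shift along the tool's x, y, z in cm, then the turn, a rotation vector about the tool's x, y, z in degrees, then the gripper's target within -1 to 1 (shut at 1, half-way at 0, fully open at -1). A call has 1 to 8 rows; each row shifts and turns the commanded pose from where the row before left it, along the tool's axes as they then stand; what a row does not reach is not made up. A row lasts 1/8 s, in which the tool goes at most 62.5 mm and 10.7 degrees, less where a joint would pass 70% of its speed; a pose out of reach is approached as far as the arm can. A call with a gripper value outside its range is refused whole. The fingers move at their own pace and stop on an object; "force" is the grip in N (left out, the last holds). Time passes only in rows, so rows that do not move let the fingers close. It gives the time, the measured TCP pose, the force, the opening and the grip force at its end, in the units of the state.
- r.get_state(): the state, without advancing time (a new reading comes with each control period).
- r.snapshot(name): name is "side" or "top"; returns a dict with "pixels" (400x640x3 uint8, red, green, blue), "fx", "fy", "cx", "cy" (pixels), "cam_to_world" (4x4, takes a point from camera to world coordinates). Camera axes: x right, y down, z forward; pixel columns grow to the right and rows downward; lengths in m; the calibration is good to about 2 mm. A picture is of the moment at which its call begins. There is no depth.
- r.finish_job(): hands the job in; it is judged then, once.
The state is a dict: "clock": time; "q": joint angles; "qd": joint speeds; "joint_torque": joint torques, N m; "tool_pos": TCP position; "eef_rot": TCP orientation; "contact_force": force on the tool from outside, world axes, zero at the start; "moment": the same for the moment, N m; "opening": opening from 0.0 (shut) to 1.0 (fully open); "finger_force": force on a finger pad.
Only numpy, scipy, OpenCV 4.12 (cv2) and the standard library are available. Lean on these libraries where they do the work, as an engineer would, in place of code of your own. Each camera call takes 0.05 s, during which the arm holds its last target. There are 200 camera calls.

### The job

Slide the transport lock of the spindle head out to its end stop so that its fork is clear of the knurled collar, then turn the collar on the spindle until its hidden keyways drop over the driving pins, and push it down against the spring until it is fully home. Finish while still holding the collar pushed home with the gripper: it springs back up if let go. Leave the bin, the can and the wrench where they are.

Things in the scene. Friction and masses are not known exactly. Their poses are not given: they have to be found in the camera images.
- head: Spindle head bolted to the bench, immovable: grey gearbox 110 mm (x) by y -80 to +155 mm, top face 50 mm above the bench; finned motor on its -y side out to y = -210, top 83 mm above the bench. Origin on the bench under the axis of the upright spindle, z up. The lock slides along head +y.
- nose (a point): Tip of the steel spindle nose, 27 mm diameter, 108 mm above the bench, standing in the collar's bore. Inside the collar two driving pins 8 mm wide stick out of the spindle one on each side; they cannot be seen and their direction varies from start to start. The spindle does not turn.
- collar: Loose steel collar on the spindle, 0.3 to 0.42 kg: knurled cylinder 56 mm diameter (57.5 over the knurl), 50 mm high, flange at its foot 72 mm diameter, 4 mm thick. Origin: centre of its underside, z up. At first it sits on a spring ring, underside 66 mm above the bench. Lined up it goes down 10 mm to a hard stop, home: underside at 56 mm. Out of line the pins stop it hard after 1.5 mm.
- collar_top (a point): Centre of the collar's top face, 50 mm above its underside. The collar turns freely (1 mm play on the spindle). Two hidden keyways lie on its x axis, one on each side; about 7 degrees free play either way over the pins. They meet the pins after a clockwise turn (from above) of 25 to 92 degrees from the start. The spring needs a push of about 4 N at the top, about 8 N to hold it home.
- lock_grip (a point): Centre of the top of the transport lock's upright black grip, a block 14 mm across the slide (head x), 26 mm along it (head y) and 34 mm high, top 98 mm above the bench, standing on a flat steel slide bar (top 65 mm above the bench). When closed it stands 85 mm from the spindle axis along head +y. Axes as those of head.
- lock (a joint): Position of the transport lock slide in m: 0 closed (fork prongs under both sides of the collar's flange), growing along head +y to the end stop at 0.045 (fork clear; it is clear from about 0.033). It slides with about 2.5 N of friction and stays where it is left.
- bin: Bystander: open yellow plastic bin 100 x 150 mm, 75 mm high; origin at the centre of its underside.
- can: Bystander: upright can 66 mm in diameter and 170 mm high; origin at the centre of its underside.
- wrench: Bystander: steel wrench 200 mm long lying flat; origin at the underside of its middle.
Things that resemble listed ones, but are neither listed nor needed, are in the scene too. What is meant by the collar is not purple, and is the smaller of those in its own colour.

How it is judged:
On the way, in this order (a step that is already met when the one before it is completed fails the run):
1. the transport lock is slid to its end stop (value of joint lock above 0.042 m), for 0.2 s.
2. the collar's keyways are over the pins and it is pushed home (z of collar in the frame of head below 0.058 m), for 0.2 s.
At the end, for the whole second after the job is handed in: The transport lock is within 3 mm of its end stop; the collar is on the spindle, upright within 0.06 rad and within 2 mm of fully home (10 mm below its start), at rest, with the fingers on it (contact force above 3 N) holding it down against the spring (value of joint lock above 0.042 m and z of collar in the frame of head between 0.05 and 0.058 m and horizontal distance between collar and head below 0.004 m and angle between collar's own z axis and vertical below 0.06 rad and contact force between the fingers and collar above 3 N and linear speed of collar below 0.02 m/s); the arm keeps its last pose, push and grip.
It fails at once if the bin is moved by more than 30 mm (distance of bin from where it was at the start of the episode above 0.03 m).
It fails at once if the can is moved by more than 30 mm (distance of can from where it was at the start of the episode above 0.03 m).
It fails at once if the wrench is moved by more than 30 mm (distance of wrench from where it was at the start of the episode above 0.03 m).
It also fails if it takes over 58 s, if anything falls off the work surface, if the arm or the gripper's body presses on something with over 40 N, if the wrist force passes 120 N, or if a joint passes its speed limit or range.

## Working session

There is one attempt and no reset: what is moved stays moved. The work goes in short steps, Python scripts to look and compute and a tool call to move; the robot and the scene stay as the last step left them, time stands still between calls to the robot, and variables do not carry over. Pictures are saved under pics/ and viewed, at most 10 in all, crops included, and the job is handed in when it is done.

Besides the shell and the picture viewer there is one more tool, called after "Emit:" in YAML: its name, and indented under it one key for each argument. step_arm: Moves the arm, as the interface text tells. Its arguments: {"type":"object","properties":{"steps":{"type":"array","items":{"type":"array","items":{"type":"number"}}},"force":{"type":"number"}},"required":["steps"]}

```bash
mkdir -p pics; python3 - <<'E'
from plant import r
import cv2,numpy as np
for n in("top","side"):
    s=r.snapshot(n); cv2.imwrite(f"pics/{n}0.png",s["pixels"][:,:,::-1]); print(n,s["fx"],s["fy"],s["cx"],s["cy"]); print(np.round(s["cam_to_world"],4).tolist())
st=r.get_state(); print(st, r.tip_reach)
E
```

```text
top 493.54074476473033 493.54074476473033 319.8887870344101 190.0022330148071
[[0.0189, -0.9877, 0.1553, 0.441], [-0.9998, -0.0179, 0.0078, 0.1466], [-0.0049, -0.1554, -0.9878, 1.3171], [0.0, 0.0, 0.0, 1.0]]
side 471.85772833926524 471.85772833926524 322.6676972032583 199.25030851432973
[[0.9133, -0.3089, 0.2654, 0.338], [-0.407, -0.6704, 0.6204, -0.6031], [-0.0138, -0.6747, -0.738, 0.9912], [0.0, 0.0, 0.0, 1.0]]
{'clock': 0.1, 'q': array([ 1.37878288,  0.68992268, -0.19452659,  1.56623261,  0.15729107,
        0.90251544, -0.21507791]), 'qd': array([-3.81377804e-06, -7.23379519e-04, -7.76777959e-04, -2.61258788e-03,
       -6.39961461e-05,  2.57621478e-04, -1.82214250e-04]), 'joint_torque': array([-1.85681900e-03, -5.28503358e+01, -1.27080739e+00, -1.53837758e+01,
       -5.25011017e-02,  2.05159413e-03,  3.35426773e-05]), 'tool_pos': array([ 0.13977892, -0.60860958,  0.25497827]), 'eef_rot': array([ 9.93626986e-01,  1.12715127e-01, -1.50409022e-04, -8.30301979e-04]), 'contact_force': array([0.20490515, 0.55682465, 0.36938045]), 'moment': array([0.01043287, 0.02450886, 0.02526497]), 'finger_force': 0.0, 'opening': 0.9992329360542197} 0.017
```

View pics/top0.png

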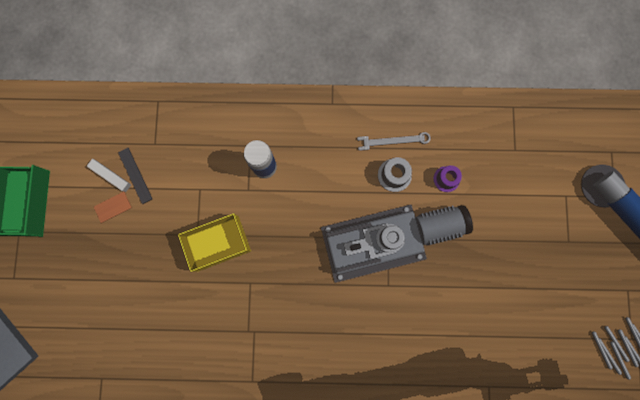

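View pics/side0.png

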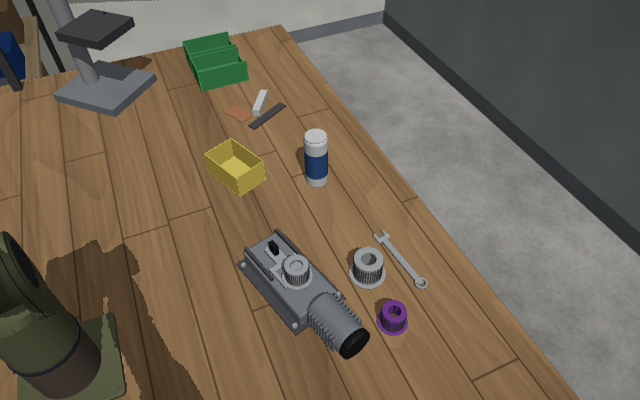

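Top view: three collars, the grey one on the head at (391,237), a larger grey one loose on the bench at (396,174), and a purple one at (448,178). The one on the head fits, as it is grey, the smaller of the two greys and on the spindle. The black lock grip is at (355,247), the bin at (213,243), the can at (258,155) and the wrench at (395,141). I'll confirm with a crop.

```bash
cat > h.py <<'E'
from plant import r
import cv2,numpy as np
def ray(s,u,v):
    T=np.array(s["cam_to_world"]);d=T[:3,:3]@[(u-s["cx"])/s["fx"],(v-s["cy"])/s["fy"],1];return T[:3,3],d
def onz(s,u,v,z):
    o,d=ray(s,u,v);return o+d*(z-o[2])/d[2]
def proj(s,p):
    T=np.array(s["cam_to_world"]);c=T[:3,:3].T@(np.array(p)-T[:3,3]);return c[0]/c[2]*s["fx"]+s["cx"],c[1]/c[2]*s["fy"]+s["cy"]
def crop(s,x,y,w,h,k,name):
    cv2.imwrite("pics/"+name,cv2.resize(s["pixels"][y:y+h,x:x+w,::-1],None,fx=k,fy=k,interpolation=cv2.INTER_CUBIC))
E
python3 - <<'E'
from h import *
t=r.snapshot("top"); s=r.snapshot("side")
a=cv2.resize(t["pixels"][200:290,310:430,::-1],None,fx=5,fy=5,interpolation=cv2.INTER_CUBIC)
crop(t,315,130,160,120,5,"c1.png")
crop(s,230,220,160,120,5,"c2.png")
for n,i,box in(("top",t,(335,230,375,262)),("side",s,(258,232,292,262))):
    x0,y0,x1,y1=box; m=(i["pixels"][y0:y1,x0:x1].max(2)<40); v,u=np.nonzero(m); print(n,len(u),u.mean()+x0,v.mean()+y0,u.min()+x0,u.max()+x0,v.min()+y0,v.max()+y0)
E
```

```text
top 9 353.6666666666667 246.66666666666666 351 359 244 249
side 111 274.7567567567568 246.27027027027026 269 291 232 254
```

View pics/c1.png

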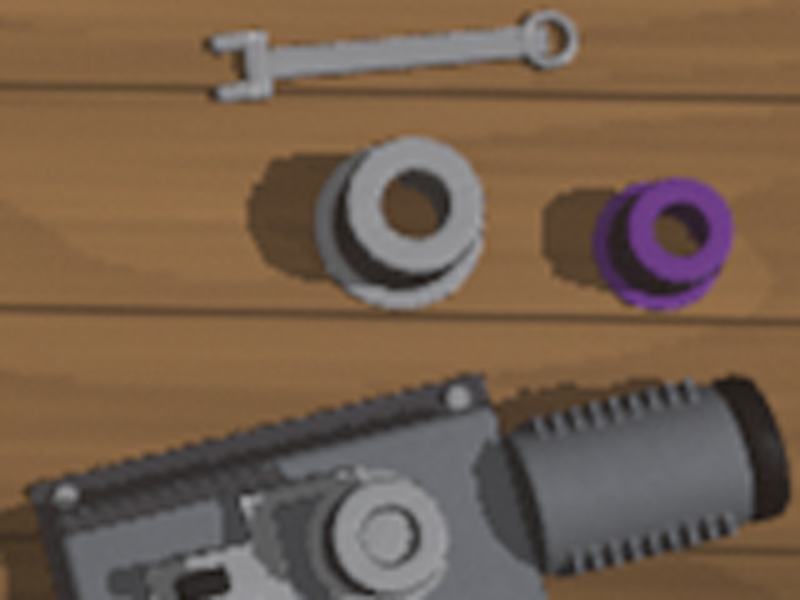

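View pics/c2.png

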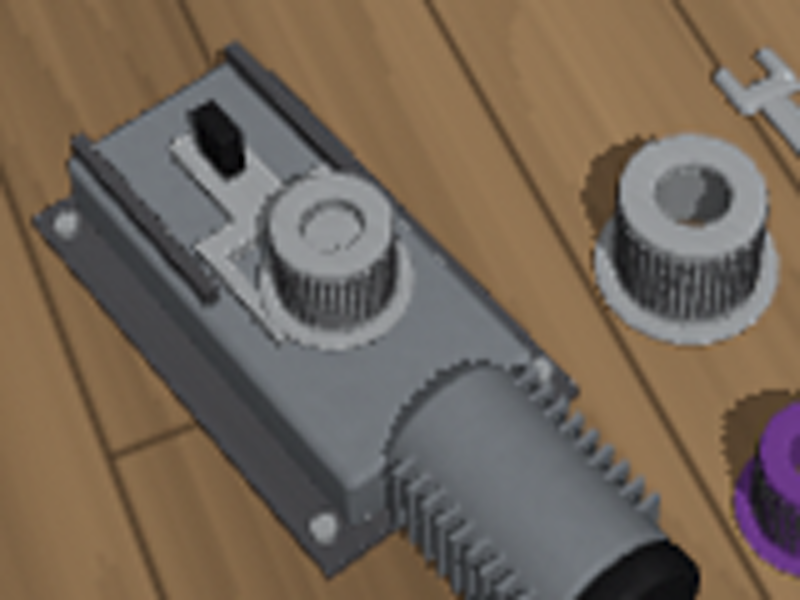

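The crops confirm it: the collar's top centre is at top (392.6,237.2) and side (296.2,265.6). The grip top is at about top (355.6,246.6) and side (271.4,242.6). The fork is under the flange, and the two base bolts at c1 (66,495) and (457,397) run parallel to head y.

```bash
python3 - <<'E'
from h import *
t=r.snapshot("top"); s=r.snapshot("side")
c=onz(t,392.6,237.2,.116);c2=onz(s,296.2,265.6,.116);g=onz(t,355.6,246.6,.098);g2=onz(s,271.4,242.6,.098)
print(c,c2,g,g2,[np.linalg.norm((a-b)[:2]) for a,b in((c,g),(c2,g2))])
b=lambda u,v:onz(t,315+u/5,130+v/5,.01)
for d in(g-c,g2-c2,b(66,495)-b(457,397)):print(np.degrees(np.arctan2(d[1],d[0])))
from scipy.spatial.transform import Rotation as R
st=r.get_state();print(st["tool_pos"],R.from_quat(st["eef_rot"]).as_matrix().round(3).tolist(),st["q"][6])
E
```

```text
[ 0.5171815  -0.02243703  0.116     ] [ 0.51756073 -0.02562454  0.116     ] [0.49360808 0.06588975 0.098     ] [0.49211379 0.07154491 0.098     ] [np.float64(0.09141840945550071), np.float64(0.10044625273148615)]
104.94329394825021
104.6751779314689
105.12507922513643
[ 0.1399237  -0.60896815  0.25545945] [[0.975, 0.224, -0.0], [0.224, -0.975, 0.001], [-0.0, -0.001, -1.0]] -0.21505854323556708
```

Emit:
step_arm:
  steps:
    - [4.5, -2.3, 0, 0, 0, 0, -1]
    - [4.5, -2.3, 0, 0, 0, 0, -1]
    - [4.5, -2.3, 0, 0, 0, 0, -1]
    - [4.5, -2.3, 0, 0, 0, 0, -1]
    - [4.5, -2.3, 0, 0, 0, 0, -1]
    - [4.5, -2.3, 0, 0, 0, 0, -1]
    - [4.5, -2.3, 0, 0, 0, 0, -1]
    - [4.5, -2.3, 0, 0, 0, 0, -1]

```text
clock: 1.3
tool_pos: [0.4508, -0.3481, 0.2558]
eef_rot: [0.994, 0.113, 0.0, 0.0]
contact_force: [0.4, -0.4, -0.4]
opening: 0.997
finger_force: 0.0
```

Emit:
step_arm:
  steps:
    - [1.7, -4.9, 0, 0, 0, 0, -1]
    - [1.7, -4.9, 0, 0, 0, 0, -1]
    - [1.7, -4.9, 0, 0, 0, 0, -1]
    - [1.7, -4.9, 0, 0, 0, 0, -1]
    - [1.7, -4.9, 0, 0, 0, 0, -1]
    - [1.7, -4.9, 0, 0, 0, 0, -1]
    - [1.7, -4.9, 0, 0, 0, 0, -1]
    - [1.7, -4.9, 0, 0, 0, 0, -1]

```text
clock: 2.3
tool_pos: [0.4946, 0.065, 0.2559]
eef_rot: [0.994, 0.113, 0.0, 0.0]
contact_force: [1.1, -0.3, 1.3]
opening: 1.001
finger_force: 0.0
```

Emit:
step_arm:
  steps:
    - [0, 0, 0, 0, 0, -10, -1]
    - [0, 0, 0, 0, 0, -10, -1]
    - [0, 0, 0, 0, 0, -10, -1]
    - [0, 0, 0, 0, 0, -10, -1]
    - [0, 0, 0, 0, 0, -10, -1]
    - [0, 0, 0, 0, 0, -10, -1]
    - [0, 0, 0, 0, 0, -10, -1]
    - [0, 0, 0, 0, 0, -10, -1]

```text
clock: 3.3
tool_pos: [0.4945, 0.0632, 0.2558]
eef_rot: [0.687, 0.727, 0.0, 0.0]
contact_force: [-0.0, 0.6, -0.4]
opening: 0.997
finger_force: 0.0
```

Emit:
step_arm:
  steps:
    - [0, 0, 0, 0, 0, -10, -1]
    - [0, 0, 0, 0, 0, -2, -1]
    - [0, 0, 0, 0, 0, 0, -1]

```text
clock: 3.68
tool_pos: [0.4944, 0.0632, 0.2557]
eef_rot: [0.61, 0.792, -0.0, -0.0]
contact_force: [0.6, 0.6, -0.0]
opening: 1.002
finger_force: 0.0
```

```bash
python3 - <<'E'
from h import *
from scipy.spatial.transform import Rotation as R
s=r.snapshot("side");crop(s,230,180,160,120,5,"c3.png")
st=r.get_state();M=R.from_quat(st["eef_rot"]).as_matrix();print(st["clock"],st["tool_pos"],M.round(3).tolist(),st["q"].round(2),st["contact_force"])
print("to grip, cm",100*M.T@(np.array([.495,.062,.2])-st["tool_pos"]))
E
```

```text
3.725 [0.49441455 0.06322615 0.25571927] [[-0.256, 0.967, 0.0], [0.967, 0.256, -0.0], [-0.0, 0.0, -1.0]] [ 0.15  0.57 -0.59  1.93  0.45  0.77 -0.43] [ 0.83316922 -0.29017494 -0.75960357]
to grip, cm [-0.13253751  0.0251057   5.57195094]
```

View pics/c3.png

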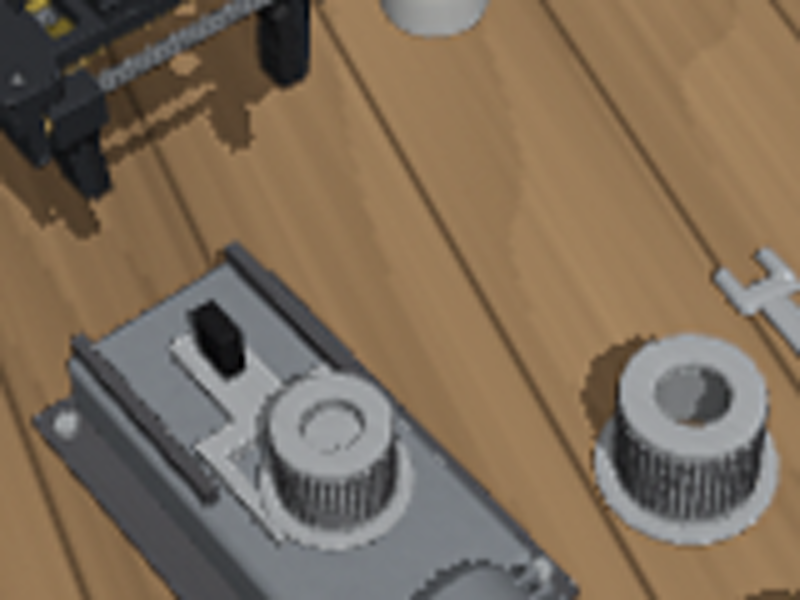

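The gripper is hovering, with nothing touched and the lock and collar unchanged. Next I go down over the grip block.

Emit:
step_arm:
  steps:
    - [-0.1, 0, 4.5, 0, 0, 0, -0.3]
    - [0, 0, 4.5, 0, 0, 0, -0.3]
    - [0, 0, 4, 0, 0, 0, -0.3]
    - [0, 0, 2.3, 0, 0, 0, -0.3]
    - [0, 0, 1.3, 0, 0, 0, -0.3]
    - [0, 0, 0, 0, 0, 0, -0.3]
  force: 30

```text
clock: 4.47
tool_pos: [0.4946, 0.0624, 0.0894]
eef_rot: [0.609, 0.793, -0.0, -0.0]
contact_force: [-0.9, 0.2, 0.7]
opening: 0.65
finger_force: 0.0
```

Emit:
step_arm:
  steps:
    - [0, 0, 0, 0, 0, 0, 1]
    - [0, 0, 0, 0, 0, 0, 1]
    - [0, 0, 0, 0, 0, 0, 1]
    - [0, 0, 0, 0, 0, 0, 1]
    - [0, 0, 0, 0, 0, 0, 1]

```text
clock: 5.1
tool_pos: [0.4962, 0.0627, 0.09]
eef_rot: [0.609, 0.793, 0.001, 0.001]
contact_force: [2.5, 0.3, -0.9]
opening: 0.157
finger_force: 30.0
```

Emit:
step_arm:
  steps:
    - [0.8, 0, 0, 0, 0, 0, 1]
    - [0.8, 0, 0, 0, 0, 0, 1]
    - [0.8, 0, 0, 0, 0, 0, 1]
    - [0.8, 0, 0, 0, 0, 0, 1]
    - [0.8, 0, 0, 0, 0, 0, 1]
    - [0.4, 0, 0, 0, 0, 0, 1]
    - [0.2, 0, 0, 0, 0, 0, 1]
    - [0, 0, 0, 0, 0, 0, 1]

```text
clock: 6.1
tool_pos: [0.4861, 0.0996, 0.0899]
eef_rot: [0.612, 0.791, -0.003, 0.005]
contact_force: [11.0, -14.5, -0.5]
opening: 0.157
finger_force: 30.0
```

Only about 38 mm was travelled against 17 N. I'll nudge it further and look.

Emit:
step_arm:
  steps:
    - [0.3, 0, 0, 0, 0, 0, 1]
    - [0.3, 0.1, 0, 0, 0, 0, 1]
    - [0, 0, 0, 0, 0, 0, 1]

```text
clock: 6.48
tool_pos: [0.4861, 0.1, 0.0899]
eef_rot: [0.614, 0.789, -0.007, 0.007]
contact_force: [13.2, -24.2, 1.0]
opening: 0.153
finger_force: 30.0
```

```bash
python3 - <<'E'
from h import *
s=r.snapshot("side");crop(s,230,200,130,100,6,"c4.png")
st=r.get_state();print(st["tool_pos"],st["contact_force"],st["moment"])
E
```

```text
[0.48603374 0.09997661 0.08986133] [ 13.30749636 -23.99213602   0.45733481] [-4.6910055  -2.77687188  0.31005342]
```

View pics/c4.png

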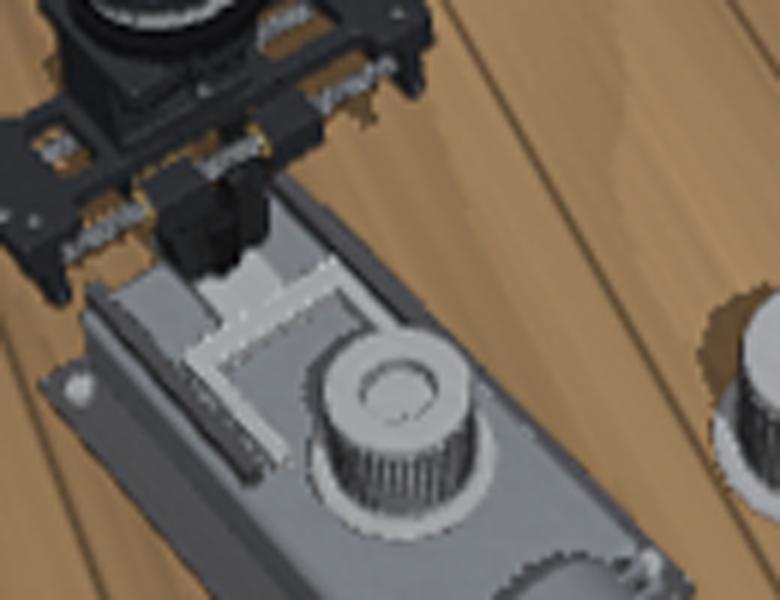

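The grip is held and the fork looks clear of the collar. I'll measure the fork's shift on its left outer corner, from side (270,268.6) to (262,259.2), and on the left prong end, from (286.6,288.4) to (277.5,276.7).

```bash
python3 - <<'E'
from h import *
s=r.snapshot("side")
h=np.array([-.259,.966])
for a,b in(((270,268.6),(262,259.2)),((286.6,288.4),(277.5,276.7))):
    d=(onz(s,*b,.064)-onz(s,*a,.064))[:2];print(d@h,d)
for p in((270,268.6),(262,259.2)):print((onz(s,*p,.064)[:2]-[.5175,-.024])@h)
t=r.snapshot("top");cv2.imwrite("pics/c5.png",cv2.resize(t["pixels"][190:290,310:430,::-1],None,fx=6,fy=6,interpolation=cv2.INTER_CUBIC))
E
```

```text
0.034352627993725564 [-0.00834663  0.03332386]
0.038831040606774544 [-0.00793964  0.03806902]
0.061306553095599146
0.09565918108932471
```

Tool and fork both moved about 38 mm and then met something hard. I'll relieve the side load and push a little more to see whether it was binding.

Emit:
step_arm:
  steps:
    - [0, 0.3, 0, 0, 0, 0, 1]
    - [0.2, 0, 0, 0, 0, 0, 1]
    - [0.2, 0, 0, 0, 0, 0, 1]
    - [0, 0, 0, 0, 0, 0, 1]
  force: 45

```text
clock: 7.12
tool_pos: [0.4861, 0.1002, 0.0898]
eef_rot: [0.615, 0.789, -0.011, 0.008]
contact_force: [11.0, -31.0, 5.8]
opening: 0.156
finger_force: 45.1
```

Hard stop at 33 N. I'll unload, release, rise and measure the grip block in the clear.

Emit:
step_arm:
  steps:
    - [-0.8, 0, 0, 0, 0, 0, 1]
    - [-0.8, -0.3, 0, 0, 0, 0, 1]
    - [0, 0, 0, 0, 0, 0, 0.2]
    - [0, 0, 0, 0, 0, 0, 0]
    - [0, 0, -4, 0, 0, 0, 0]
    - [0, 0, -5, 0, 0, 0, -0.5]
    - [-5, 0, -4, 0, 0, 0, -1]
    - [-5, 0, 0, 0, 0, 0, -1]

```text
clock: 8.12
tool_pos: [0.5123, 0.0068, 0.2216]
eef_rot: [0.608, 0.794, 0.002, 0.002]
contact_force: [0.4, 0.1, -0.7]
opening: 0.814
finger_force: 0.0
```

```bash
python3 - <<'E'
from h import *
s=r.snapshot("side");crop(s,230,200,130,100,6,"c6.png")
st=r.get_state();print(st["clock"],st["tool_pos"],st["contact_force"])
E
```

```text
8.175 [ 0.51258612 -0.00332228  0.21942127] [ 1.42693526 -5.20396114 -0.8001203 ]
```

View pics/c6.png

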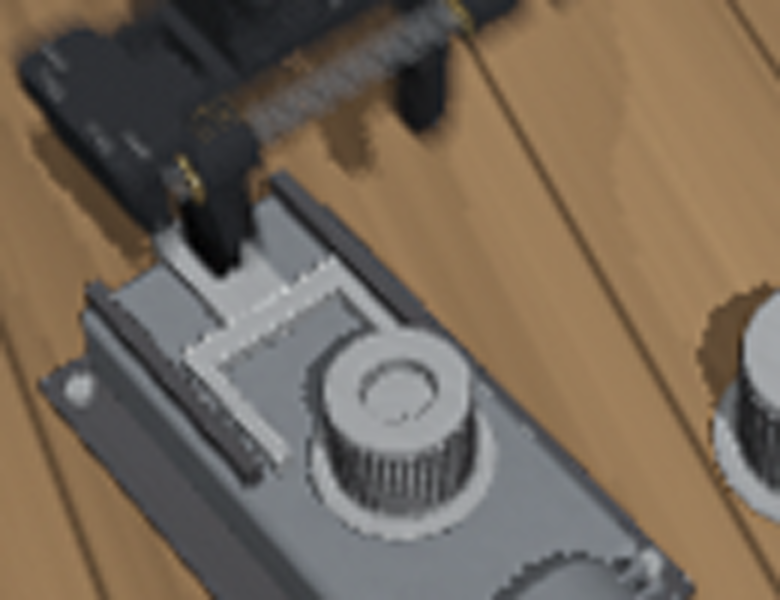

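```bash
python3 - <<'E'
from h import *
s=r.snapshot("side");t=r.snapshot("top")
h=np.array([-.259,.966]);hx=np.array([.966,.259]);o=np.array([.5173,-.024])
def loc(im,p,z):d=onz(im,*p,z)[:2]-o;return (1000*np.array([d@hx,d@h])).round(1)
print("grip foot before/after",loc(s,(276.8,255.6),.065),loc(s,(268,245.8),.065))
print("flange-ellipse ctr",loc(s,(230+403/6,200+460/6),.066+.002),"collar top",loc(s,(230+398/6,200+392/6),.116))
print("left flange edge",loc(s,(230+315/6,200+465/6),.068), "head +y corner",loc(s,(230+92/6,200+310/6),.05))
for a,b in (((200,243),(192,355)),((283,342),(285,460))):
  print(loc(s,(230+a[0]/5,220+a[1]/5),.065),loc(s,(230+b[0]/6,200+b[1]/6),.065))
print([np.round(proj(s,np.r_[o+h*y,.098]),1).tolist() for y in(.085,.123,.130)])
E
```

```text
grip foot before/after [ 0. 81.] [  0.4 118.7]
flange-ellipse ctr [0.9 0.4] collar top [ 0.5 -1.3]
left flange edge [-26.6  20.2] head +y corner [-47.7 149.7]
[-33.9  60.6] [-33.3  95. ]
[-35.5  -7.7] [-33.3  31.1]
[[274.6, 246.3], [265.5, 236.5], [263.8, 234.7]]
```

Grip foot at 118.7 mm and prong ends at 31 mm match the end stop; the lock evidently started about 7 mm open. Next is the collar.

```bash
python3 - <<'E'
from h import *
from scipy.spatial.transform import Rotation as R
st=r.get_state();M=R.from_quat(st["eef_rot"]).as_matrix();print(st["clock"],st["tool_pos"],st["q"].round(2),M.round(3).tolist(),st["opening"])
print("cm",100*M.T@(np.array([.5173,-.024,.098])-st["tool_pos"]))
E
```

```text
8.275 [0.5105329  0.00320924 0.21846746] [ 0.25  0.64 -0.57  1.93  0.52  0.71 -0.37] [[-0.253, 0.967, -0.001], [0.967, 0.253, -0.001], [-0.001, -0.001, -1.0]] 0.9500799009012363
cm [-2.79251114 -0.01787027 12.0493577 ]
```

Emit:
step_arm:
  steps:
    - [-1.4, 0, 0, 0, 0, 0, -1]
    - [-1.4, 0, 0, 0, 0, 0, -1]
    - [0, 0, 3.5, 0, 0, 0, -1]
    - [0, 0, 3.5, 0, 0, 0, -1]
    - [0, 0, 3, 0, 0, 0, -1]
    - [0, 0, 2, 0, 0, 0, -1]
    - [0, 0, 0, 0, 0, 0, -1]
  force: 25

```text
clock: 9.15
tool_pos: [0.5171, -0.0211, 0.0974]
eef_rot: [0.609, 0.793, -0.001, -0.001]
contact_force: [0.2, -0.6, 0.4]
opening: 0.998
finger_force: 0.0
```

Emit:
step_arm:
  steps:
    - [0, 0, 0, 0, 0, 0, 1]
    - [0, 0, 0, 0, 0, 0, 1]
    - [0, 0, 0, 0, 0, 0, 1]
    - [0, 0, 0, 0, 0, 0, 1]

```text
clock: 9.65
tool_pos: [0.5187, -0.0213, 0.0994]
eef_rot: [0.609, 0.793, 0.001, 0.001]
contact_force: [-0.5, -0.4, 3.4]
opening: 0.633
finger_force: 25.0
```

Emit:
step_arm:
  steps:
    - [0, 0, 0, 0, 0, 0, -0.6]
    - [0, 0, 0, 0, 0, 0, -0.6]
    - [-0.25, 0, 0, 0, 0, 0, -0.6]
    - [0, 0, 0, 0, 0, 0, -0.6]
    - [0, 0, 0, 0, 0, 0, 1]
    - [0, 0, 0, 0, 0, 0, 1]
    - [0, 0, 0, 0, 0, 0, 1]
  force: 25

```text
clock: 10.52
tool_pos: [0.5189, -0.0236, 0.0988]
eef_rot: [0.609, 0.793, 0.0, 0.0]
contact_force: [0.8, 0.6, 0.4]
opening: 0.634
finger_force: 25.0
```

Emit:
step_arm:
  steps:
    - [0, 0, 0.15, 0, 0, 8, 1]
    - [0, 0, 0.15, 0, 0, 8, 1]
    - [0, 0, 0, 0, 0, 0, 1]

```text
clock: 10.9
tool_pos: [0.5191, -0.0234, 0.0971]
eef_rot: [0.714, 0.7, 0.0, 0.001]
contact_force: [-1.4, -0.4, 11.9]
opening: 0.635
finger_force: 25.0
```

Emit:
step_arm:
  steps:
    - [0, 0, 0, 0, 0, 3, 1]
    - [0, 0, 0, 0, 0, 3, 1]
    - [0, 0, 0, 0, 0, 3, 1]
    - [0, 0, 0, 0, 0, 0, 1]
  force: 40

```text
clock: 11.4
tool_pos: [0.5193, -0.0235, 0.0971]
eef_rot: [0.766, 0.642, 0.001, 0.001]
contact_force: [-1.6, 0.7, 11.6]
opening: 0.632
finger_force: 40.0
```

Emit:
step_arm:
  steps:
    - [0, 0, 0, 0, 0, 3, 1]
    - [0, 0, 0, 0, 0, 3, 1]
    - [0, 0, 0, 0, 0, 3, 1]
    - [0, 0, 0, 0, 0, 0, 1]

```text
clock: 11.9
tool_pos: [0.5194, -0.0235, 0.097]
eef_rot: [0.814, 0.58, 0.001, 0.001]
contact_force: [-0.9, -0.7, 11.4]
opening: 0.627
finger_force: 40.0
```

Emit:
step_arm:
  steps:
    - [0, 0, 0, 0, 0, 3, 1]
    - [0, 0, 0, 0, 0, 3, 1]
    - [0, 0, 0, 0, 0, 3, 1]
    - [0, 0, 0, 0, 0, 0, 1]

```text
clock: 12.4
tool_pos: [0.5193, -0.0235, 0.0966]
eef_rot: [0.857, 0.515, 0.001, 0.0]
contact_force: [-0.9, 1.3, 6.1]
opening: 0.632
finger_force: 40.0
```

Emit:
step_arm:
  steps:
    - [0, 0, 0, 0, 0, 3, 1]
    - [0, 0, 0, 0, 0, 3, 1]
    - [0, 0, 0, 0, 0, 3, 1]
    - [0, 0, 0, 0, 0, 0, 1]

```text
clock: 12.9
tool_pos: [0.5189, -0.0235, 0.0958]
eef_rot: [0.895, 0.445, 0.0, 0.0]
contact_force: [1.4, -0.5, 4.6]
opening: 0.628
finger_force: 40.0
```

The push force fell from 11 N to 4.6 N and the tool sank, so it is dropping over the pins. Now I push down.

Emit:
step_arm:
  steps:
    - [0, 0, 0.15, 0, 0, 0, 1]
    - [0, 0, 0.15, 0, 0, 0, 1]
    - [0, 0, 0.15, 0, 0, 0, 1]
    - [0, 0, 0, 0, 0, 0, 1]

```text
clock: 13.4
tool_pos: [0.5189, -0.0236, 0.0912]
eef_rot: [0.895, 0.446, 0.0, -0.0]
contact_force: [-0.1, 0.9, 6.4]
opening: 0.631
finger_force: 40.0
```

Emit:
step_arm:
  steps:
    - [0, 0, 0.15, 0, 0, 0, 1]
    - [0, 0, 0.15, 0, 0, 0, 1]
    - [0, 0, 0.1, 0, 0, 0, 1]
    - [0, 0, 0.1, 0, 0, 0, 1]
    - [0, 0, 0, 0, 0, 0, 1]
    - [0, 0, 0, 0, 0, 0, 1]

```text
clock: 14.15
tool_pos: [0.5189, -0.0235, 0.0885]
eef_rot: [0.895, 0.446, 0.001, 0.001]
contact_force: [-3.8, 0.6, 29.7]
opening: 0.63
finger_force: 40.0
```

Emit:
step_arm:
  steps:
    - [0, 0, -0.1, 0, 0, 0, 1]
    - [0, 0, 0, 0, 0, 0, 1]
    - [0, 0, 0, 0, 0, 0, 1]
    - [0, 0, 0, 0, 0, 0, 1]

```text
clock: 14.65
tool_pos: [0.5189, -0.0235, 0.0886]
eef_rot: [0.895, 0.446, 0.001, 0.0]
contact_force: [-2.1, 0.2, 19.9]
opening: 0.634
finger_force: 40.0
```

```bash
python3 - <<'E'
from h import *
s=r.snapshot("side");crop(s,230,200,130,100,6,"c7.png")
st=r.get_state();print(st["clock"],st["tool_pos"],st["contact_force"])
E
```

```text
14.7 [ 0.51891248 -0.02355551  0.08859189] [-1.07236404  0.95328015 19.85211031]
```

View pics/c7.png

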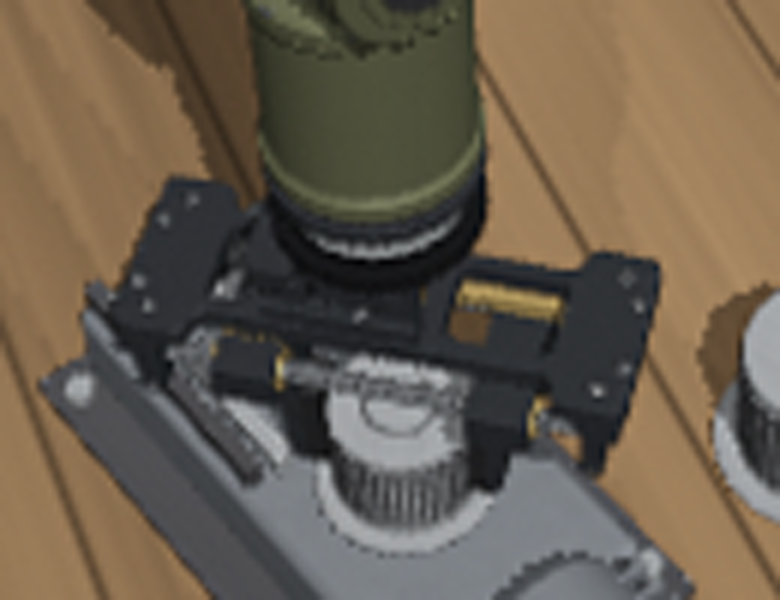

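The collar is gripped, its flange sits lower than before, and the prong ends haven't moved. The tool is 10.2 mm below its start on a hard stop at 20 N, so it is home and I'm handing in.

```bash
python3 -c "
from plant import r
print(r.finish_job()); print(r.get_state()['tool_pos'])"
```

```text
the job is handed in; nothing more can be done
None
the job is handed in; nothing more can be done
```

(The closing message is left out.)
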